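Let the engine cradle down on its ratchet crank

TASK

The small engine in the red tilting stand is held up by the stand's ratchet: gently throw the black-knobbed pawl lever over to its other side, then take the red crank grip and wind up a touch until the yellow pawl lifts clear of the teeth. Keeping a firm hold of the grip all the way, let the crank turn back slowly until the engine cradle rests its weight on the rubber rest, and only then let go. Never let the crank run free, do not force the lever or press the cradle hard onto the rest, and leave the loose things on the bench alone.

Things in the scene. Friction and masses are not known exactly. Their poses are not given: they have to be found in the camera images.
- stand: Red tilting stand, bolted down. Origin: underside of its 12 mm base plate (x -95 to 195, y -100 to 100 mm), below the shaft; z up, x away from the robot, y along the shaft, which is 160 mm up. Uprights 185 mm high at y = +-66 mm. Crank on the -y side; 16-tooth ratchet wheel, 100 mm across, at y = +90. Engine and cradle swing between the uprights, up to 330 mm high.
- crank (a joint): Angle (rad) of shaft, crank, ratchet wheel, cradle and engine, one rigid piece. 0 = cradle level; grows as the engine is wound up (grip goes towards the robot). Tooth pitch 0.39. Starts held on a tooth near 1.02. The load (hidden weight) pulls it back with 4 to 15 N at the grip, more as it nears level, and none once the cradle rests; with the pawl out and nobody holding, it falls at once.
- grip: Red crank grip, cylinder 26 mm across, 100 mm long along the stand's y, spinning freely on its pin (the hand need not turn). Origin: its middle; its y is its axis. Circles point hub at 110 mm: at crank 0.55 straight above it, at 0 57 mm in +x and 94 mm above. The crank arm is beyond its +y end, 53 mm from the origin; the -y end is free. Pinch it from above across the stand's x.
- hub (a point): Point on the shaft axis level with the middle of the grip (stand x = 0, y = -152 mm, 160 mm up): the centre of the grip's circle.
- pawl (a joint): Angle (rad) of the yellow pawl on the wheel. 0 to 0.1 = in the teeth; grows as it lifts, stop at 0.40 (clear). No spring: the weighted lever tips it in or out. Under load it stays jammed in its tooth even with the lever over, and swings out by itself once the crank is wound up some 0.02 to 0.06 rad. Forcing the lever against its stop does not free it.
- lever (a joint): Angle (rad) of the weighted lever on the pawl, relative to the pawl. -0.65 = stop, leaning towards the robot (pawl tipped in; the start), 0 = upright, +0.65 = soft rubber stop, leaning away (pawl tipped out; pushing on with 12 N would give 0.73). It moves with under 1 N at the knob and beyond upright falls over by itself.
- knob: Black ball, 30 mm in diameter, on top of the pawl lever. It rolls freely about the stand's y. Origin: its centre, 80 mm from the pivot. Push it in the stand's +x direction to throw the lever over.
- pivot (a point): Point on the pawl's and lever's common pivot axis (along the stand's y), below the knob: stand x = 65, y = 100, z = 222 mm.
- crossbar: Steel roller bar 20 mm in diameter, 100 mm long, across the far end of the cradle, 150 mm from the shaft. Origin: its middle. It lands on the rest.
- rest: Rest on which the crossbar lands, 150 mm from the shaft: fixed steel sleeve 32 mm across with a screw carrying a black rubber cap 40 mm across, 14 mm thick. Origin: centre of the sleeve's upper rim, 97 mm above the bench. The screw is set differently each time: the cap's top is 40 to 70 mm above this origin, not reported; feel for it (the crossbar meets it between crank -0.09 and 0.11).
- socket: Loose spark-plug socket, 26 mm across, 48 mm high, standing on the base plate. Origin: underside.
- bearing: Loose bearing ring, 34 mm across, 12 mm high, lying on the base plate. Origin: underside.
- spanner: Loose spanner, 170 mm, on the bench to the right.
- driver: Loose screwdriver on the bench to the left.
- oil: Loose black oil bottle, 64 mm across, 170 mm high, right. Origin: underside.
- tin: Loose steel tin, 76 mm across, 80 mm high, left. Origin: underside.
- jar: Loose glass jar, 70 mm across, 85 mm high, left. Origin: underside.

How it is judged:
By the outcome, as a careful person would: the job done as asked, in the order asked, and still so for the second after the job is handed in, with the robot touching nothing.
It also fails if it takes over 72 s, if anything falls off the work surface, if the arm or the gripper's body presses on something with over 40 N, if the wrist force passes 120 N, or if a joint passes its speed limit or range.

ROBOT

A 6-joint arm with a two-finger parallel gripper is mounted at the origin on the work surface. World frame = base frame: x ahead of the robot, y to its left, z up, the work surface at z = 0. Lengths are in m, angles in degrees, forces in N, time in s.
With the tool pointing down it reaches from about 0.4 to 0.825 m from the base axis. Payload 7 kg.
Tool frame: the origin (TCP) lies midway between the tips of the shut fingers; the grasp point (between the pads) lies r.tcp_to_grasp behind it (r.tcp_to_grasp is the distance from the TCP to the grasp point, in m); x points along the fingers, y is the direction in which the jaws open and shut, and the axes are right-handed (so a half turn about x gives the same grasp; the last joint's range is limited). The gripper opens to 88 mm and grips with 3 to 60 N. Pads are 19 mm wide; open, the fingers measure 130 mm over their backs; the gripper's body (78 mm by 193 mm) begins 47 mm behind the grasp point.
Start: joints at [83.887, 20.546, 0.682, 0, -70.136, -16.507], TCP at [0.26, 0.623, 0.227] pointing down, gripper open.
Joint ranges: [-176.03, 176.03], [-82.01, 121.73], [-58.28, 71.71], [-173.87, 95.51], [-174.79, -0.11], [-173.66, 173.66]. Speed limits (degrees/s): [136.94, 136.94, 172.46, 180, 180, 180].

INTERFACE

Orientations are given as [roll, pitch, yaw] about the fixed x, y, z axes, in that order (R = Rz(yaw) Ry(pitch) Rx(roll)).
In Python, from plant import r gives the robot as it stands.
- The arm moves only by the tool carry_out, never from a script. Its argument "moves" is a list of rows, each a list of 7 numbers: the shift along the world's x, y, z in mm, then the turn, a rotation vector about the world's x, y, z in rad, then the opening in per cent of the stroke, from 0 (shut) to 100 (fully open). In form: [[x, y, z, wx, wy, wz, claw], ...]. A call has 1 to 5 rows; each row is the pose to reach, as a shift and turn from the pose commanded when the call began; what a row does not reach only later rows make up. A row lasts 1/10 s, in which the tool goes at most 50 mm and 8.59 degrees, less where a joint would pass 70% of its speed; a pose out of reach is approached as far as the arm can. A call with a gripper value outside its range is refused whole. The fingers move at their own pace and stop on an object; "squeeze" is the grip in N (left out, the last holds). Time passes only in rows, so rows that repeat a pose let the fingers close. It gives the time, the measured TCP pose, the force and the opening at its end, in the units of the state.
- r.get_state(): the state, without advancing time (a new reading comes with each control period).
- r.capture(name): name is "side" or "top"; returns the picture (400x640x3 uint8, blue, green, red); there is no depth.
- r.camera_params(name): a dict with "K" (3x3 intrinsics, pixels), "D" ([k1, k2, p1, p2, k3] as OpenCV has them; the pictures are not rectified), "rvec" (rotation vector, rad) and "tvec" (3), from world to camera coordinates, as OpenCV has them. Camera axes: x right, y down, z forward; pixel columns grow to the right and rows downward; lengths in m; the calibration is good to about 2 mm. A picture is of the moment at which its call begins. camera_params takes no time and is no camera call.
- r.close_job(): hands the job in, once; it reports no verdict.
The state is a dict: "time_s": time; "joints": joint angles; "qd": joint speeds; "joint_torque": joint torques, N m; "tcp_pos": TCP position; "eef_rot": TCP orientation; "contact_force": force on the tool from outside, world axes, zero at the start; "moment": the same for the moment, N m; "gripper_width": finger opening in m.
Only numpy, scipy, OpenCV 4.12 (cv2) and the standard library are available. Lean on these libraries where they do the work, as an engineer would, in place of code of your own. Each camera call takes 0.05 s, during which the arm holds its last target. There are 200 camera calls.

## Working session

There is one attempt and no reset: what is moved stays moved. The work goes in short steps, Python scripts to look and compute and a tool call to move; the robot and the scene stay as the last step left them, time stands still between calls to the robot, and variables do not carry over. Pictures are saved under pics/ and viewed, about 8 in all and at most 12, crops included, and the job is handed in when it is done.

Besides the shell and the picture viewer there is one more tool, called after "Emit:" by a JSON object that holds its "name" and its "arguments". carry_out: Moves the arm, as the interface text tells. Its arguments: {"type":"object","properties":{"moves":{"type":"array"},"squeeze":{"type":"number"}},"required":["moves"]}

```bash
mkdir -p pics; ls; python3 - <<'E'
from plant import r
import cv2,numpy as np
for n in("side","top"):
    cv2.imwrite(f"pics/{n}0.png",r.capture(n)); p=r.camera_params(n)
    R=cv2.Rodrigues(np.array(p["rvec"],float))[0]; print(n,"cam at",(-R.T@np.array(p["tvec"]).ravel()).round(3),"fwd",R[2].round(2),p["K"][0][0])
s=r.get_state();print(s,r.tcp_to_grasp)
E
```

```text
pics
side cam at [-0.032 -0.679  0.935] fwd [ 0.48  0.6  -0.64] 409.99288853792075
top cam at [0.284 0.02  1.413] fwd [ 0.18 -0.02 -0.98] 478.21546908062595
{'time_s': 0.1, 'joints': array([ 8.38848507e+01,  2.05870694e+01,  6.38919656e-01, -1.74382526e-02,
       -7.01359115e+01, -1.65055906e+01]), 'qd': array([-0.09158114,  0.00265301,  0.18495771,  0.11146642, -0.03380729,
       -0.04471633]), 'joint_torque': array([-2.48065655e-03, -5.84165955e+01,  2.93752116e+01,  7.01548308e+00,
        1.02076528e-02, -4.11791859e-05]), 'tcp_pos': array([0.25949746, 0.62265062, 0.22571949]), 'eef_rot': array([  95.47145233,   89.91435464, -107.15522498]), 'contact_force': array([ 0.39143813,  0.88808879, -0.20067699]), 'moment': array([ 0.03473164,  0.03814171, -0.0294804 ]), 'gripper_width': 0.0875729801188281} 0.0188
```

View pics/side0.png

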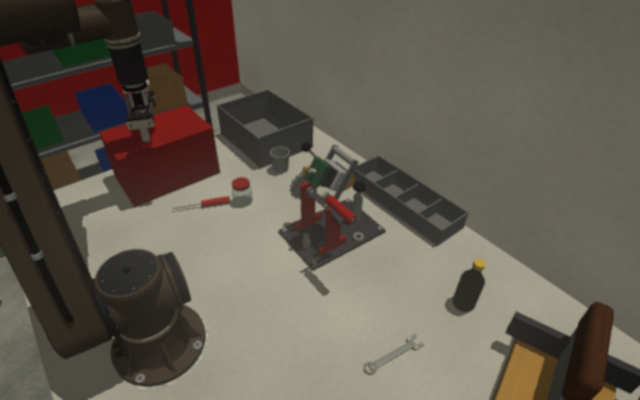

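View pics/top0.png

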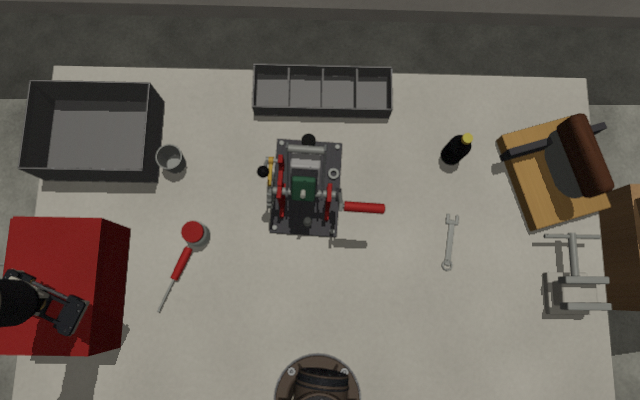

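Side view: the stand is near (330,220), with the grip around (340,208) and the knob at about (306,147). Top view: the plate spans about (276,140) to (338,236), the grip runs (343,207) to (384,208), and the knob is at (263,172). I'll zoom in and mask these.

```bash
cat > h.py <<'E'
import cv2,numpy as np
from plant import r
def cam(n):
    p=r.camera_params(n); R=cv2.Rodrigues(np.array(p["rvec"],float))[0]
    return np.array(p["K"],float),np.array(p["D"],float),R,np.array(p["tvec"],float).ravel()
def ray(n,uv):
    K,D,R,t=cam(n); q=cv2.undistortPoints(np.array([[uv]],float),K,D)[0,0]
    d=R.T@np.array([q[0],q[1],1]); return -R.T@t,d/np.linalg.norm(d)
def plane(n,uv,z):
    c,d=ray(n,uv); return c+d*(z-c[2])/d[2]
def tri(uvs,uvt):
    A=[];b=[]
    L=[ray("side",uvs),ray("top",uvt)]
    M=sum(np.eye(3)-np.outer(d,d) for c,d in L); v=sum((np.eye(3)-np.outer(d,d))@c for c,d in L)
    p=np.linalg.solve(M,v); return p,[np.linalg.norm(np.cross(p-c,d)) for c,d in L]
def proj(n,P):
    K,D,R,t=cam(n); return cv2.projectPoints(np.array(P,float).reshape(-1,1,3),cv2.Rodrigues(R)[0],t,K,D)[0].reshape(-1,2)
def blobs(img,kind,box,amin=8):
    x0,y0,x1,y1=box; h=cv2.cvtColor(img[y0:y1,x0:x1],cv2.COLOR_BGR2HSV); H,S,V=cv2.split(h)
    if kind=="red": m=((H<8)|(H>172))&(S>150)&(V>60)
    if kind=="black": m=(V<38)
    if kind=="yellow": m=(H>17)&(H<35)&(S>110)&(V>60)
    cs,_=cv2.findContours(m.astype(np.uint8),cv2.RETR_EXTERNAL,cv2.CHAIN_APPROX_NONE)
    for c in cs:
        if cv2.contourArea(c)>=amin:
            (cx,cy),wh,a=cv2.minAreaRect(c); print(kind,"c",round(cx+x0,1),round(cy+y0,1),"wh",np.round(wh,1),round(a),"box",(cv2.boxPoints(((cx+x0,cy+y0),wh,a))).round(1).tolist())
E
python3 - <<'E'
from h import *
s=cv2.imread("pics/side0.png");t=cv2.imread("pics/top0.png")
for n,i,b in(("side",s,(275,130,390,270)),("top",t,(250,125,395,245))):
    print(n)
    for k in("red","black","yellow"): blobs(i,k,b,12)
a=cv2.resize(s[130:270,275:390],None,fx=3.5,fy=3.5,interpolation=2);b=cv2.resize(t[130:245,255:350],None,fx=4.2,fy=4.2,interpolation=2)
o=np.zeros((500,802,3),np.uint8);o[:a.shape[0],:a.shape[1]]=a;o[:b.shape[0],403:403+b.shape[1]]=b[:500,:399]
o=cv2.convertScaleAbs(o,alpha=1.7,beta=15)
cv2.imwrite("pics/z0.png",o[:,:800])
for uv in((277,140),(342,142),(337,236),(271,232)): print(plane("top",uv,.012).round(3))
E
```

```text
side
red c 339.7 207.6 wh [33.2  8.8] 42 box [[324.5, 199.6999969482422], [330.3999938964844, 193.1999969482422], [354.8999938964844, 215.5], [349.0, 222.0]]
red c 304.9 184.3 wh [3.1 8.5] 63 box [[300.3999938964844, 184.8000030517578], [308.0, 181.0], [309.3999938964844, 183.8000030517578], [301.79998779296875, 187.60000610351562]]
black c 359.5 187.0 wh [8. 9.] 90 box [[355.0, 183.0], [364.0, 183.0], [364.0, 191.0], [355.0, 191.0]]
black c 306.0 146.5 wh [7. 8.] 90 box [[302.0, 143.0], [310.0, 143.0], [310.0, 150.0], [302.0, 150.0]]
yellow c 351.0 182.3 wh [ 4.2 13. ] 29 box [[346.0, 187.0], [352.29998779296875, 175.60000610351562], [356.0, 177.6999969482422], [349.70001220703125, 189.0]]
yellow c 305.8 168.4 wh [3.3 7.8] 39 box [[302.0, 170.39999389648438], [306.8999938964844, 164.3000030517578], [309.5, 166.39999389648438], [304.6000061035156, 172.5]]
top
red c 281.5 212.5 wh [7. 3.] 90 box [[280.0, 209.0], [283.0, 209.0], [283.0, 216.0], [280.0, 216.0]]
red c 364.1 207.0 wh [40.   9.1] 4 box [[343.79998779296875, 210.3000030517578], [344.3999938964844, 201.1999969482422], [384.2
[... 907 characters left out ...]
5, 232.39999389648438], [284.70001220703125, 194.60000610351562], [327.79998779296875, 197.89999389648438], [324.8999938964844, 235.6999969482422]]
black c 262.5 171.0 wh [10.  9.] 90 box [[258.0, 166.0], [267.0, 166.0], [267.0, 176.0], [258.0, 176.0]]
black c 308.2 139.2 wh [12.4 10.5] 6 box [[301.5, 143.89999389648438], [302.6000061035156, 133.39999389648438], [314.8999938964844, 134.60000610351562], [313.8999938964844, 145.10000610351562]]
yellow c 269.5 170.9 wh [ 4.6 28.3] 5 box [[265.8999938964844, 184.8000030517578], [268.3999938964844, 156.60000610351562], [273.0, 157.0], [270.5, 185.1999969482422]]
[0.748 0.133 0.012]
[ 0.746 -0.065  0.012]
[ 0.457 -0.053  0.012]
[0.465 0.142 0.012]
```

View pics/z0.png

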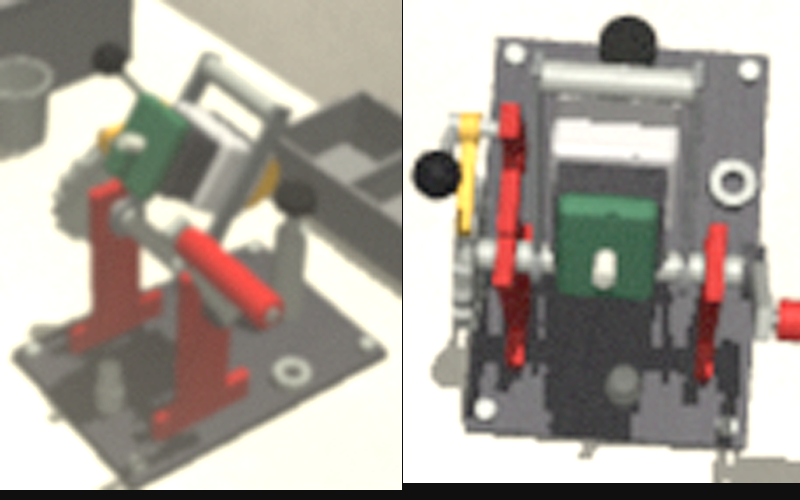

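```bash
cat >> h.py <<'E'
from scipy.spatial.transform import Rotation as Ro
def tool():
    s=r.get_state(); return s,Ro.from_euler("xyz",s["eef_rot"],degrees=True).as_matrix()
E
python3 - <<'E'
from h import *
uv=[(277.4,139),(342.4,143.6),(336.4,237),(269.8,232.9)]
W=np.array([plane("top",u,.012) for u in uv])[:,:2]; S=np.array([[.195,.1],[.195,-.1],[-.095,-.1],[-.095,.1]])
a=W-W.mean(0);b=S-S.mean(0);H=b.T@a;th=np.arctan2(H[0,1]-H[1,0],H[0,0]+H[1,1])
R=np.array([[np.cos(th),-np.sin(th)],[np.sin(th),np.cos(th)]]);o=W.mean(0)-R@S.mean(0)
print("plate yaw",np.degrees(th),"o",o,"res",(W-(S@R.T+o)).round(4).tolist())
g,e=tri((339.7,207.6),(364.1,207));print("grip",g,e, "stand",R.T@(g[:2]-o))
k,e=tri((306,146.5),(262.5,171));print("knob",k,e,"stand",R.T@(k[:2]-o))
E1=plane("top",(344.1,205.8),.258);E2=plane("top",(384,208.4),.258);print("grip axis",E1-E2,np.degrees(np.arctan2(-(E1-E2)[0],(E1-E2)[1])),"mid",(E1+E2)/2)
for n,p in(("grip",(-.0498,-.152)),("knob",(.0166,.115))): print(n,"pred",R@np.array(p)+o)
s,T=tool();print(T.round(3),s["tcp_pos"])
E
```

```text
plate yaw -2.758438312015 o [0.55216559 0.04215893] res [[-0.0005, -0.0005], [-0.0009, 0.0004], [0.0013, 0.0018], [0.0001, -0.0017]]
grip [ 0.49714816 -0.10486639  0.26378152] [np.float64(0.0013853117684599972), np.float64(0.0013853117684598823)] stand [-0.04787805 -0.14950269]
knob [0.57691881 0.14388118 0.28756619] [np.float64(0.0007751262279252786), np.float64(0.0007751262279253035)] stand [0.01982914 0.10279565]
grip axis [0.00452782 0.09845878 0.        ] -2.6330023264006854 mid [ 0.499177   -0.10615208  0.258     ]
grip pred [ 0.49510825 -0.10726832]
knob pred [0.57428075 0.1562268 ]
[[-0.    -0.385 -0.923]
 [-0.001 -0.923  0.385]
 [-1.     0.001 -0.   ]] [0.25949746 0.62265062 0.22571949]
```

Plate, grip and knob all agree to within 3 mm: stand yaw is -2.7° and the knob is at (0.576, 0.144, 0.288). I'll move towards a pre-push point on the robot side of the knob, with the fingers shut.

Emit:
{"name": "carry_out", "arguments": {"moves": [[19, -37, 20, 0, 0, -0.1, 0], [38, -74, 40, 0, 0, -0.2, 0], [57, -111, 60, 0, 0, -0.3, 0], [76, -148, 80, 0, 0, -0.4, 0], [95, -185, 100, 0, 0, -0.5, 0]], "squeeze": 20}}

```text
time_s: 0.6
tcp_pos: [0.355, 0.4363, 0.327]
eef_rot: [112.1, 90.0, -119.4]
contact_force: [0.5, 0.4, -0.3]
gripper_width: 0.0529
```

Emit:
{"name": "carry_out", "arguments": {"moves": [[19, -38, 5, 0, 0, -0.1, 0], [38, -76, 10, 0, 0, -0.2, 0], [57, -114, 15, 0, 0, -0.3, 0], [76, -152, 20, 0, 0, -0.4, 0], [95, -190, 25, 0, 0, -0.5, 0]]}}

```text
time_s: 1.1
tcp_pos: [0.4498, 0.2463, 0.3517]
eef_rot: [66.1, 90.0, 166.0]
contact_force: [0.9, 1.0, -0.1]
gripper_width: 0.0134
```

Emit:
{"name": "carry_out", "arguments": {"moves": [[18, -33, 0, 0, 0, -0.07, 0], [36, -66, 0, 0, 0, -0.14, 0], [57, -100, 0, 0, 0, -0.223, 0], [57, -100, 0, 0, 0, -0.223, 0], [57, -100, 0, 0, 0, -0.223, 0]]}}

```text
time_s: 1.6
tcp_pos: [0.5067, 0.1472, 0.3511]
eef_rot: [111.3, 89.9, -161.5]
contact_force: [-0.5, 0.4, -0.1]
gripper_width: 0.0008
```

```bash
python3 - <<'E'
from h import *
s,T=tool();print(s["time_s"],s["tcp_pos"],s["contact_force"],T[:,1].round(3),T[:,0].round(3),s["gripper_width"],s["joints"].round(1))
E
```

```text
1.6 [0.50673827 0.14716042 0.35108725] [-0.4572668   0.43063942 -0.11495187] [-0.999  0.049  0.001] [-0.001 -0.    -1.   ] 0.000766882819490857 [ 37.5   3.2  -5.5  -0.  -81.3 -40.3]
```

Emit:
{"name": "carry_out", "arguments": {"moves": [[0, 0, -30, 0, 0, 0, 0], [0, 0, -60, 0, 0, 0, 0], [0, 0, -73, 0, 0, 0, 0], [6, 0, -73, 0, 0, 0, 0], [12, -1, -73, 0, 0, 0, 0]]}}

```text
time_s: 2.1
tcp_pos: [0.5195, 0.1478, 0.2798]
eef_rot: [-84.7, 89.9, 2.7]
contact_force: [0.1, -0.2, 0.6]
gripper_width: 0.0003
```

Emit:
{"name": "carry_out", "arguments": {"moves": [[4, 0, 0, 0, 0, 0, 0], [8, 0, 0, 0, 0, 0, 0], [12, -1, 0, 0, 0, 0, 0], [16, -1, 0, 0, 0, 0, 0], [20, -1, 0, 0, 0, 0, 0]]}}

```text
time_s: 2.6
tcp_pos: [0.539, 0.1459, 0.2787]
eef_rot: [-59.5, 90.0, 27.8]
contact_force: [0.7, 0.3, 0.2]
gripper_width: 0.0
```

Emit:
{"name": "carry_out", "arguments": {"moves": [[4, 0, 0, 0, 0, 0, 0], [8, 0, 0, 0, 0, 0, 0], [12, -1, 0, 0, 0, 0, 0], [16, -1, 0, 0, 0, 0, 0], [20, -1, 0, 0, 0, 0, 0]]}}

```text
time_s: 3.1
tcp_pos: [0.5589, 0.145, 0.2786]
eef_rot: [140.0, 90.0, -132.7]
contact_force: [0.1, -0.5, -0.3]
gripper_width: 0.0009
```

```bash
python3 - <<'E'
from h import *
t=r.capture("top");s=r.capture("side")
a=cv2.resize(s[120:220,260:360],None,fx=4,fy=4,interpolation=2);b=cv2.resize(t[120:220,230:330],None,fx=4,fy=4,interpolation=2)
cv2.imwrite("pics/k1.png",cv2.convertScaleAbs(np.hstack([a,b]),alpha=1.6,beta=15))
E
```

```text
(no output)
```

View pics/k1.png

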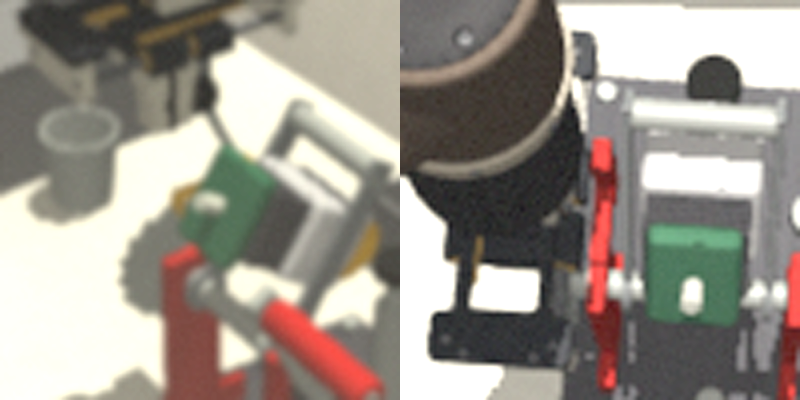

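Left half: the shut fingertips at crop (165,115) are against the knob at (205,90), i.e. full-frame (311,142). The knob has moved from (306,146), so the push is working. I'll continue past upright.

Emit:
{"name": "carry_out", "arguments": {"moves": [[4, 0, 0, 0, 0, 0, 0], [8, 0, 0, 0, 0, 0, 0], [12, -1, 0, 0, 0, 0, 0], [16, -1, 0, 0, 0, 0, 0], [20, -1, 0, 0, 0, 0, 0]]}}

```text
time_s: 3.7
tcp_pos: [0.579, 0.144, 0.2786]
eef_rot: [-95.4, 90.0, -8.1]
contact_force: [-1.0, 0.0, -0.3]
gripper_width: 0.0005
```

Emit:
{"name": "carry_out", "arguments": {"moves": [[4, 0, 0, 0, 0, 0, 0], [8, 0, 0, 0, 0, 0, 0], [12, -1, 0, 0, 0, 0, 0], [16, -1, 0, 0, 0, 0, 0], [20, -1, 0, 0, 0, 0, 0]]}}

```text
time_s: 4.2
tcp_pos: [0.599, 0.143, 0.2785]
eef_rot: [-160.1, 90.0, -72.8]
contact_force: [-0.5, 0.3, 0.1]
gripper_width: 0.0005
```

Emit:
{"name": "carry_out", "arguments": {"moves": [[-10, 0, 0, 0, 0, 0, 0], [-30, 1, 0, 0, 0, 0, 0], [-40, 2, 30, 0, 0, 0, 0], [-40, 2, 75, 0, 0, 0, 0], [-60, -20, 100, 0, 0, 0, 0]]}}

```text
time_s: 4.7
tcp_pos: [0.5395, 0.1242, 0.381]
eef_rot: [-81.3, 89.9, 6.1]
contact_force: [0.5, -0.7, 0.9]
gripper_width: 0.0003
```

```bash
python3 - <<'E'
from h import *
s=r.capture("side");b=r.capture("top")
blobs(s,"black",(295,130,335,175)); blobs(s,"yellow",(295,150,325,185)); blobs(b,"black",(250,125,275,190))
a=cv2.resize(s[120:220,270:370],None,fx=4,fy=4,interpolation=2)
cv2.imwrite("pics/k2.png",cv2.convertScaleAbs(a,alpha=1.6,beta=15))
st=r.get_state();print(st["time_s"],st["tcp_pos"])
E
```

```text
black c 332.0 137.5 wh [5. 4.] 90 box [[330.0, 135.0], [334.0, 135.0], [334.0, 140.0], [330.0, 140.0]]
yellow c 305.6 168.4 wh [3.1 7.8] 34 box [[302.20001220703125, 170.8000030517578], [306.5, 164.3000030517578], [309.0, 166.0], [304.70001220703125, 172.5]]
black c 262.0 170.5 wh [37. 24.] 90 box [[250.0, 152.0], [274.0, 152.0], [274.0, 189.0], [250.0, 189.0]]
black c 262.0 140.0 wh [30. 24.] 90 box [[250.0, 125.0], [274.0, 125.0], [274.0, 155.0], [250.0, 155.0]]
4.8 [0.53820618 0.12188144 0.38411399]
```

View pics/k2.png

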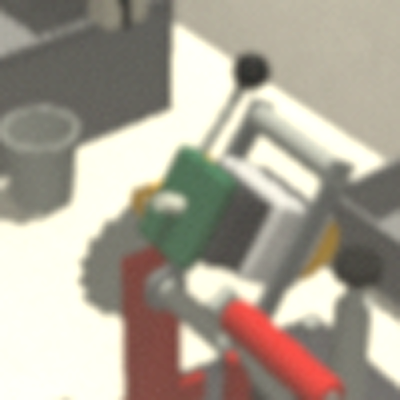

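The knob now sits at full-frame (333,138), past upright and leaning away. The yellow pawl hasn't moved and is still jammed, as expected. Next I'll go over the grip with the fingers open.

Emit:
{"name": "carry_out", "arguments": {"moves": [[-8, -46, 0, 0, 0, 0, 50], [-16, -92, 0, 0, 0, 0, 80], [-24, -138, 0, 0, 0, 0, 80], [-32, -184, 0, 0, 0, 0, 80], [-42, -229, -10, 0, 0, 0, 80]]}}

```text
time_s: 5.3
tcp_pos: [0.4961, -0.1075, 0.3693]
eef_rot: [-85.5, 89.9, 1.8]
contact_force: [0.4, 0.2, 0.5]
gripper_width: 0.0352
```

Emit:
{"name": "carry_out", "arguments": {"moves": [[0, 0, -30, 0, 0, 0, 80], [0, 0, -60, 0, 0, 0, 80], [0, 0, -85, 0, 0, 0, 80], [0, 0, -85, 0, 0, 0, 80], [0, 0, -85, 0, 0, 0, 80]]}}

```text
time_s: 5.8
tcp_pos: [0.4965, -0.106, 0.284]
eef_rot: [154.4, 90.0, -118.3]
contact_force: [0.4, 0.4, 1.0]
gripper_width: 0.0688
```

```bash
python3 - <<'E'
from h import *
print("lever-over knob pred",proj("side",[.5522+.113*.9989+.103*.048,.0422-.048*.113+.103*.999,.286]))
s=r.capture("side");b=r.capture("top")
a=cv2.resize(s[140:240,280:380],None,fx=4,fy=4,interpolation=2);b=cv2.resize(b[150:250,310:410],None,fx=4,fy=4,interpolation=2)
cv2.imwrite("pics/g1.png",cv2.convertScaleAbs(np.hstack([a,b]),alpha=1.6,beta=15))
st,T=tool();print(st["time_s"],st["tcp_pos"],T[:,1],st["gripper_width"],st["contact_force"])
E
```

```text
lever-over knob pred [[331.63627342 137.58125237]]
5.9 [ 0.49742102 -0.10582869  0.28519732] [-0.99891622  0.04648497 -0.00235019] 0.07004278719104051 [1.1895033  0.23650701 0.59440724]
```

View pics/g1.png

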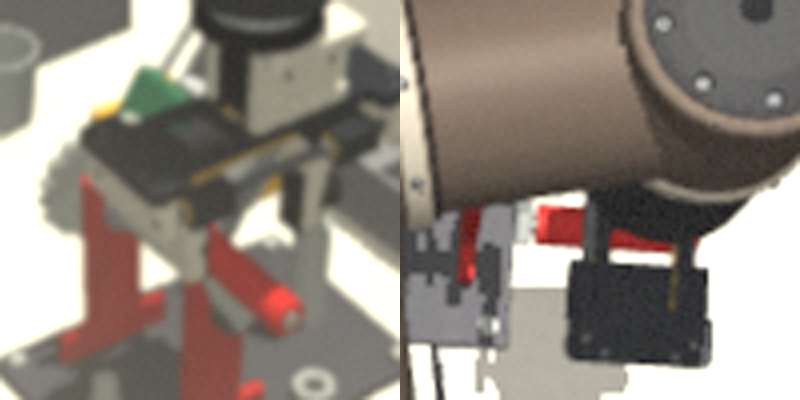

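The knob matches its predicted "over" pixel to 1 px: predicted (331.6,137.6), seen about (333,138). The open fingers straddle the grip at crop (195,265) and (300,200). I'll lower and pinch.

Emit:
{"name": "carry_out", "arguments": {"moves": [[0, 0, -15, 0, 0, 0, 80], [0, 0, -30, 0, 0, 0, 80], [0, 0, -45, 0, 0, 0, 80], [0, 0, -45, 0, 0, 0, 40], [0, 0, -45, 0, 0, 0, 20]], "squeeze": 45}}

```text
time_s: 6.4
tcp_pos: [0.4973, -0.1059, 0.2398]
eef_rot: [-98.1, 89.9, -10.8]
contact_force: [-0.7, 0.5, -0.1]
gripper_width: 0.0592
```

Emit:
{"name": "carry_out", "arguments": {"moves": [[0, 0, 0, 0, 0, 0, 10], [0, 0, 0, 0, 0, 0, 0], [0, 0, 0, 0, 0, 0, 0], [0, 0, 0, 0, 0, 0, 0], [0, 0, 0, 0, 0, 0, 0]], "squeeze": 45}}

```text
time_s: 6.9
tcp_pos: [0.4975, -0.106, 0.2391]
eef_rot: [-91.5, 89.9, -4.2]
contact_force: [2.9, 0.0, 0.8]
gripper_width: 0.0248
```

Emit:
{"name": "carry_out", "arguments": {"moves": [[-1, 0, -0.5, 0, 0, 0, 0], [-2, 0, -1, 0, 0, 0, 0], [-3, 0, -1.5, 0, 0, 0, 0], [-4, 0, -2, 0, 0, 0, 0], [-4, 0, -2, 0, 0, 0, 0]]}}

```text
time_s: 7.4
tcp_pos: [0.4931, -0.1057, 0.2368]
eef_rot: [-75.4, 89.9, 11.9]
contact_force: [5.6, 0.6, 0.5]
gripper_width: 0.0248
```

Emit:
{"name": "carry_out", "arguments": {"moves": [[-1, 0, -0.5, 0, 0, 0, 0], [-2, 0, -1, 0, 0, 0, 0], [-3, 0, -1.5, 0, 0, 0, 0], [-4, 0, -2, 0, 0, 0, 0], [-4, 0, -2, 0, 0, 0, 0]]}}

```text
time_s: 7.9
tcp_pos: [0.4891, -0.1056, 0.2344]
eef_rot: [-55.8, 89.9, 31.5]
contact_force: [5.6, 1.0, -1.5]
gripper_width: 0.0243
```

```bash
python3 - <<'E'
from h import *
s=r.capture("side")
blobs(s,"yellow",(290,145,325,195),4);blobs(s,"black",(300,120,350,160),8)
a=cv2.resize(s[120:220,270:370],None,fx=4,fy=4,interpolation=2)
cv2.imwrite("pics/p1.png",cv2.convertScaleAbs(a,alpha=1.6,beta=15))
E
```

```text
yellow c 305.6 162.3 wh [2.9 7.2] 59 box [[301.79998779296875, 162.89999389648438], [307.8999938964844, 159.1999969482422], [309.3999938964844, 161.6999969482422], [303.29998779296875, 165.39999389648438]]
yellow c 320.7 158.9 wh [2.2 4. ] 63 box [[318.3999938964844, 158.8000030517578], [322.0, 157.0], [323.0, 159.0], [319.3999938964844, 160.8000030517578]]
black c 335.5 139.5 wh [39. 27.] 90 box [[322.0, 120.0], [349.0, 120.0], [349.0, 159.0], [322.0, 159.0]]
```

View pics/p1.png

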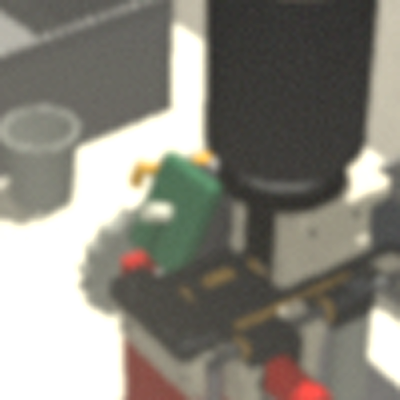

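The pawl's yellow blob rose from (305.6,168.4) to (305.6,162.3) and turned about 25°, so it is clear of the teeth. The measured grip puts the crank near 1.08. I'll let it back along the arc at about 0.2 rad/s.

Emit:
{"name": "carry_out", "arguments": {"moves": [[1.9, 0, 1.1, 0, 0, 0, 0], [3.8, -0.2, 2.2, 0, 0, 0, 0], [5.7, -0.3, 3.2, 0, 0, 0, 0], [7.7, -0.4, 4.2, 0, 0, 0, 0], [9.7, -0.5, 5.2, 0, 0, 0, 0]]}}

```text
time_s: 8.45
tcp_pos: [0.4989, -0.1061, 0.2398]
eef_rot: [-52.6, 89.9, 34.7]
contact_force: [5.7, 1.2, -0.8]
gripper_width: 0.0251
```

Emit:
{"name": "carry_out", "arguments": {"moves": [[2, 0, 0.9, 0, 0, 0, 0], [4, -0.2, 1.8, 0, 0, 0, 0], [6.1, -0.3, 2.6, 0, 0, 0, 0], [8.1, -0.4, 3.4, 0, 0, 0, 0], [10.2, -0.5, 4.1, 0, 0, 0, 0]]}}

```text
time_s: 8.95
tcp_pos: [0.5093, -0.1066, 0.2441]
eef_rot: [-68.7, 89.9, 18.6]
contact_force: [5.7, 1.5, 0.7]
gripper_width: 0.0248
```

Emit:
{"name": "carry_out", "arguments": {"moves": [[2.1, 0, 0.7, 0, 0, 0, 0], [4.2, -0.2, 1.3, 0, 0, 0, 0], [6.4, -0.3, 1.9, 0, 0, 0, 0], [8.5, -0.4, 2.5, 0, 0, 0, 0], [10.6, -0.5, 3, 0, 0, 0, 0]]}}

```text
time_s: 9.45
tcp_pos: [0.5202, -0.1072, 0.2474]
eef_rot: [-78.6, 89.9, 8.8]
contact_force: [6.2, 1.5, 3.2]
gripper_width: 0.0247
```

Emit:
{"name": "carry_out", "arguments": {"moves": [[2.2, 0, 0.5, 0, 0, 0, 0], [4.3, -0.2, 0.9, 0, 0, 0, 0], [6.5, -0.3, 1.3, 0, 0, 0, 0], [8.7, -0.4, 1.7, 0, 0, 0, 0], [10.8, -0.5, 2, 0, 0, 0, 0]]}}

```text
time_s: 9.95
tcp_pos: [0.5313, -0.1077, 0.2496]
eef_rot: [-83.8, 89.8, 3.5]
contact_force: [6.6, 0.8, 2.4]
gripper_width: 0.0251
```

The crank is past the original tooth with the load steady at 6–7 N, so I'll continue.

Emit:
{"name": "carry_out", "arguments": {"moves": [[2.2, 0, 0.3, 0, 0, 0, 0], [4.4, -0.2, 0.5, 0, 0, 0, 0], [6.6, -0.3, 0.7, 0, 0, 0, 0], [8.8, -0.4, 0.8, 0, 0, 0, 0], [11, -0.5, 0.9, 0, 0, 0, 0]]}}

```text
time_s: 10.45
tcp_pos: [0.5426, -0.1083, 0.2506]
eef_rot: [-86.6, 89.8, 0.7]
contact_force: [7.0, 0.7, 2.1]
gripper_width: 0.0247
```

Emit:
{"name": "carry_out", "arguments": {"moves": [[2.2, 0, 0.1, 0, 0, 0, 0], [4.4, -0.2, 0.1, 0, 0, 0, 0], [6.6, -0.3, 0.1, 0, 0, 0, 0], [8.8, -0.4, 0, 0, 0, 0, 0], [11, -0.5, -0.1, 0, 0, 0, 0]]}}

```text
time_s: 10.95
tcp_pos: [0.5537, -0.1088, 0.2504]
eef_rot: [-88.5, 89.8, -1.1]
contact_force: [7.9, 0.6, 1.0]
gripper_width: 0.0248
```

Emit:
{"name": "carry_out", "arguments": {"moves": [[2.2, 0, -0.2, 0, 0, 0, 0], [4.4, -0.2, -0.4, 0, 0, 0, 0], [6.6, -0.3, -0.7, 0, 0, 0, 0], [8.7, -0.4, -1, 0, 0, 0, 0], [10.9, -0.5, -1.3, 0, 0, 0, 0]]}}

```text
time_s: 11.45
tcp_pos: [0.5647, -0.1094, 0.2492]
eef_rot: [-89.7, 89.8, -2.4]
contact_force: [8.7, -0.6, 1.2]
gripper_width: 0.0251
```

Emit:
{"name": "carry_out", "arguments": {"moves": [[2.1, 0, -0.4, 0, 0, 0, 0], [4.3, -0.2, -0.9, 0, 0, 0, 0], [6.4, -0.3, -1.4, 0, 0, 0, 0], [8.6, -0.4, -1.9, 0, 0, 0, 0], [10.7, -0.5, -2.4, 0, 0, 0, 0]]}}

```text
time_s: 11.95
tcp_pos: [0.5756, -0.1099, 0.2468]
eef_rot: [-90.8, 89.8, -3.5]
contact_force: [9.0, 0.3, 1.5]
gripper_width: 0.025
```

Emit:
{"name": "carry_out", "arguments": {"moves": [[2.1, 0, -0.6, 0, 0, 0, 0], [4.2, -0.2, -1.3, 0, 0, 0, 0], [6.3, -0.3, -2, 0, 0, 0, 0], [8.4, -0.4, -2.7, 0, 0, 0, 0], [10.5, -0.5, -3.4, 0, 0, 0, 0]]}}

```text
time_s: 12.45
tcp_pos: [0.5862, -0.1105, 0.2433]
eef_rot: [-91.3, 89.8, -4.0]
contact_force: [9.4, -1.2, -0.0]
gripper_width: 0.0248
```

Emit:
{"name": "carry_out", "arguments": {"moves": [[0.8, 0, -0.3, 0, 0, 0, 0], [1.6, 0, -0.6, 0, 0, 0, 0], [2.4, 0, -0.9, 0, 0, 0, 0], [3.2, 0, -1.3, 0, 0, 0, 0], [4, -0.2, -1.7, 0, 0, 0, 0]]}}

```text
time_s: 12.95
tcp_pos: [0.5902, -0.1107, 0.2416]
eef_rot: [-91.1, 89.8, -3.8]
contact_force: [9.2, -1.0, 0.4]
gripper_width: 0.0249
```

Emit:
{"name": "carry_out", "arguments": {"moves": [[0.4, 0, -0.2, 0, 0, 0, 0], [0.8, 0, -0.4, 0, 0, 0, 0], [1.2, 0, -0.5, 0, 0, 0, 0], [1.6, 0, -0.7, 0, 0, 0, 0], [2, -0.1, -0.9, 0, 0, 0, 0]]}}

```text
time_s: 13.45
tcp_pos: [0.5922, -0.1108, 0.2407]
eef_rot: [-91.3, 89.8, -4.0]
contact_force: [9.1, -0.5, 1.3]
gripper_width: 0.0247
```

Emit:
{"name": "carry_out", "arguments": {"moves": [[0.4, 0, -0.2, 0, 0, 0, 0], [0.8, 0, -0.4, 0, 0, 0, 0], [1.2, 0, -0.5, 0, 0, 0, 0], [1.6, 0, -0.7, 0, 0, 0, 0], [2, -0.1, -0.9, 0, 0, 0, 0]]}}

```text
time_s: 13.95
tcp_pos: [0.5942, -0.1109, 0.2398]
eef_rot: [-91.2, 89.8, -3.9]
contact_force: [10.7, -0.4, 0.8]
gripper_width: 0.0249
```

Emit:
{"name": "carry_out", "arguments": {"moves": [[0.4, 0, -0.2, 0, 0, 0, 0], [0.8, 0, -0.4, 0, 0, 0, 0], [1.2, 0, -0.6, 0, 0, 0, 0], [1.6, 0, -0.8, 0, 0, 0, 0], [2, -0.1, -1, 0, 0, 0, 0]]}}

```text
time_s: 14.45
tcp_pos: [0.5962, -0.111, 0.2388]
eef_rot: [-90.8, 89.8, -3.5]
contact_force: [10.2, -1.0, -0.1]
gripper_width: 0.0249
```

Emit:
{"name": "carry_out", "arguments": {"moves": [[0.4, 0, -0.2, 0, 0, 0, 0], [0.8, 0, -0.4, 0, 0, 0, 0], [1.2, 0, -0.6, 0, 0, 0, 0], [1.6, 0, -0.8, 0, 0, 0, 0], [1.9, -0.1, -1, 0, 0, 0, 0]]}}

```text
time_s: 14.95
tcp_pos: [0.5982, -0.1111, 0.2378]
eef_rot: [-91.7, 89.7, -4.3]
contact_force: [10.2, -0.3, -1.2]
gripper_width: 0.0247
```

Emit:
{"name": "carry_out", "arguments": {"moves": [[0.4, 0, -0.2, 0, 0, 0, 0], [0.8, 0, -0.4, 0, 0, 0, 0], [1.2, 0, -0.6, 0, 0, 0, 0], [1.6, 0, -0.8, 0, 0, 0, 0], [1.9, -0.1, -1.1, 0, 0, 0, 0]]}}

```text
time_s: 15.45
tcp_pos: [0.6001, -0.1112, 0.2367]
eef_rot: [-91.1, 89.7, -3.8]
contact_force: [10.9, -0.8, -1.0]
gripper_width: 0.0249
```

Emit:
{"name": "carry_out", "arguments": {"moves": [[0.4, 0, -0.2, 0, 0, 0, 0], [0.8, 0, -0.4, 0, 0, 0, 0], [1.2, 0, -0.6, 0, 0, 0, 0], [1.5, 0, -0.9, 0, 0, 0, 0], [1.9, -0.1, -1.1, 0, 0, 0, 0]]}}

```text
time_s: 15.95
tcp_pos: [0.602, -0.1113, 0.2356]
eef_rot: [-91.6, 89.7, -4.3]
contact_force: [10.7, -0.5, 0.2]
gripper_width: 0.0251
```

Emit:
{"name": "carry_out", "arguments": {"moves": [[0.4, 0, -0.2, 0, 0, 0, 0], [0.8, 0, -0.4, 0, 0, 0, 0], [1.2, 0, -0.6, 0, 0, 0, 0], [1.5, 0, -0.9, 0, 0, 0, 0], [1.9, -0.1, -1.1, 0, 0, 0, 0]]}}

```text
time_s: 16.45
tcp_pos: [0.6028, -0.1114, 0.2352]
eef_rot: [-95.0, 89.8, -7.7]
contact_force: [3.0, 1.7, 8.9]
gripper_width: 0.025
```

The x force fell from 10.7 to 3.0 N and the tool stopped following its command, at crank ≈ 0. That means the crossbar is on the rest, with a light tangential press of about 2 N and some radial strain. I'll relieve the radial strain and read the force again.

Emit:
{"name": "carry_out", "arguments": {"moves": [[0.1, 0, 0.3, 0, 0, 0, 0], [0.2, 0, 0.7, 0, 0, 0, 0], [0.2, 0, 0.7, 0, 0, 0, 0], [0.2, 0, 0.7, 0, 0, 0, 0], [0.2, 0, 0.7, 0, 0, 0, 0]]}}

```text
time_s: 16.95
tcp_pos: [0.6027, -0.1113, 0.2352]
eef_rot: [-92.4, 89.9, -5.0]
contact_force: [4.9, -0.0, 4.3]
gripper_width: 0.0249
```

```bash
python3 - <<'E'
from h import *
s=r.capture("side");b=r.capture("top");st=r.get_state();print(st["time_s"],st["tcp_pos"],st["contact_force"])
a=cv2.resize(s[120:250,270:400],None,fx=3,fy=3,interpolation=2);b=cv2.resize(b[110:240,240:370],None,fx=3,fy=3,interpolation=2)
cv2.imwrite("pics/d1.png",cv2.convertScaleAbs(np.hstack([a,b]),alpha=1.6,beta=15))
E
```

```text
17.05 [ 0.6026668  -0.11133341  0.23519965] [5.23557699 0.73894459 3.85642128]
```

View pics/d1.png

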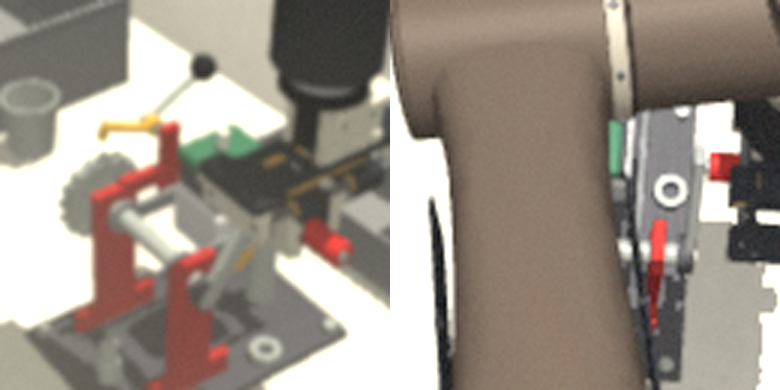

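The pawl, at left crop (130,126), is fully out. The cradle is level and I still carry about 2 N tangentially, so I'll ease that off.

Emit:
{"name": "carry_out", "arguments": {"moves": [[0.2, 0, 0, 0, 0, 0, 0], [0.4, 0, 0, 0, 0, 0, 0], [0.6, 0, 0, 0, 0, 0, 0], [0.6, 0, 0, 0, 0, 0, 0], [0.6, 0, 0, 0, 0, 0, 0]]}}

```text
time_s: 17.55
tcp_pos: [0.6027, -0.1113, 0.2352]
eef_rot: [-95.7, 89.9, -8.4]
contact_force: [2.9, 1.4, 5.9]
gripper_width: 0.0252
```

The tangential force is now about 0 and the position is unchanged, so the rest carries the full weight. I'll release and rise.

Emit:
{"name": "carry_out", "arguments": {"moves": [[0, 0, 0, 0, 0, 0, 35], [0, 0, 0, 0, 0, 0, 45], [0, 0, 0, 0, 0, 0, 60], [0, 0, 0, 0, 0, 0, 70], [0, 0, 0, 0, 0, 0, 70]]}}

```text
time_s: 18.05
tcp_pos: [0.602, -0.1114, 0.2341]
eef_rot: [93.8, 89.9, -178.9]
contact_force: [-0.6, 0.1, 0.7]
gripper_width: 0.0569
```

Emit:
{"name": "carry_out", "arguments": {"moves": [[0, 0, 15, 0, 0, 0, 70], [0, 0, 40, 0, 0, 0, 70], [0, 0, 70, 0, 0, 0, 70], [0, 0, 100, 0, 0, 0, 70], [0, -30, 130, 0, 0, 0, 70]]}}

```text
time_s: 18.55
tcp_pos: [0.6024, -0.1396, 0.3658]
eef_rot: [-11.1, 90.0, 76.4]
contact_force: [0.2, -0.9, -0.5]
gripper_width: 0.0611
```

Emit:
{"name": "carry_out", "arguments": {"moves": [[-20, -35, 0, 0, 0, 0, 70], [-40, -70, 0, 0, 0, 0, 70], [-60, -105, 0, 0, 0, 0, 70], [-80, -140, 0, 0, 0, 0, 70], [-80, -140, 0, 0, 0, 0, 70]]}}

```text
time_s: 19.05
tcp_pos: [0.52, -0.2845, 0.3648]
eef_rot: [148.6, 90.0, -124.3]
contact_force: [-0.5, 0.4, 0.0]
gripper_width: 0.0613
```

```bash
python3 - <<'E'
from h import *
s=r.capture("side");b=r.capture("top");st=r.get_state();print(st["time_s"],st["tcp_pos"],st["contact_force"])
blobs(b,"red",(320,150,400,240))
a=cv2.resize(s[120:250,270:400],None,fx=3,fy=3,interpolation=2);b=cv2.resize(b[110:240,240:370],None,fx=3,fy=3,interpolation=2)
cv2.imwrite("pics/e1.png",cv2.convertScaleAbs(np.hstack([a,b]),alpha=1.6,beta=15))
E
```

```text
19.15 [ 0.52175798 -0.28216478  0.36447476] [-0.58919485  0.47683262  0.31106287]
red c 326.8 211.0 wh [ 3.5 16.3] 4 box [[324.3999938964844, 219.0], [325.6000061035156, 202.6999969482422], [329.20001220703125, 203.0], [327.8999938964844, 219.1999969482422]]
red c 328.6 192.5 wh [ 4.3 17.4] 5 box [[325.70001220703125, 201.0], [327.29998779296875, 183.6999969482422], [331.5, 184.0], [330.0, 201.39999389648438]]
red c 350.0 165.0 wh [8. 6.] 90 box [[347.0, 161.0], [353.0, 161.0], [353.0, 169.0], [347.0, 169.0]]
```

View pics/e1.png

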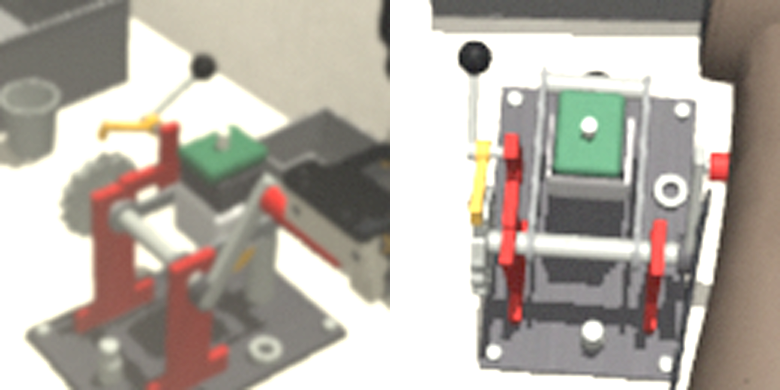

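The cradle lies level on the rest, the pawl at left crop (130,126) is out, and the knob leans away. The socket and bearing are undisturbed and the gripper is clear.

```bash
python3 -c "
from plant import r
print(r.close_job())"
```

```text
the job is handed in; nothing more can be done
None
```

The engine cradle is lowered onto the rubber rest and the job is handed in after about 19 s of robot time. No verdict was reported.

- **Lever:** I pushed it over with the shut fingers; the force readings stayed around 1 N. The knob ended within about 1 px of where the "over" position should appear.
- **Pawl:** I pinched the grip at 45 N and wound up from about 1.00 to 1.08 rad. That is slightly more than the 0.02–0.06 rad needed. The picture showed the pawl lifting clear.
- **Lowering:** I kept hold of the grip throughout and let it back at about 0.2 rad/s, then about 0.04 rad/s near the end. The load at the grip rose from 6 to about 10 N. At a crank angle of about 0 the grip stopped following the commanded motion.
- **On the rest:** The tangential force showed about 2 N of press at touchdown. I eased it until it was about 0 N with the grip not moving, and only then let go.
- **Final picture:** The cradle is level on the rest, the pawl is out and the lever is over. The socket and bearing are in place, and the gripper is clear with no contact force.

When I let go, the grip still had about 6–7 N of sideways strain on it, because my arc was slightly off. That relaxed as the fingers opened: the tool shifted about 1 mm. I did not check the other loose things (spanner, screwdriver, oil bottle, jar) in the final picture, but the arm passed well above or away from them.

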